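Open the gauge case's bay behind its neighbour door

TASK

On the sloping face of the black gauge case, take the door nearer the robot by its tab and slide it away from the robot, behind its neighbour, until you feel it catch the lug hidden behind the neighbour, then nudge the neighbour along by about 6 mm and stop, so that the bay is as open as it goes but the neighbour keeps its air gap at the far end. Move the neighbour only in this way, never by touching it with the gripper; let go of the tab at the end and leave the things lying about where they are.

Things in the scene. Friction and masses are not known exactly. Their poses are not given: they have to be found in the camera images.
- case: Black steel gauge case, a fixed wedge 384 mm long, 120 deep, 110 high; its length points away from the robot (within 0.3 rad), its sloping face looks to the robot's right, the face's normal leaning 35 degrees from vertical. Two steel doors, 160 x 97 x 4 mm, slide lengthwise on a double track. Origin: centre of the underside; x to the back of the case, y lengthwise towards the robot, z up.
- bar_mid (a point): Middle of the case's round carrying bar, 18 mm thick, which runs lengthwise (case y) 144 mm above the tab's grip point, straight over it: a vertical gripper does not fit under it, so come in along the face's normal, from the right.
- rear_door_tab (a point): Grip point on the tab of the door nearer the robot (rear, lower track): a steel fin 10 mm thick along y, 34 long along x, 42 tall along z. The point is on its mid-plane, 32 mm above the door's face, 10 below the fin's top, 45 from the door's edge nearest the robot. Axes: x up the slope, y along the track towards the robot (the door opens along -y), z outward along the face's normal.
- rear_door (a joint): Travel of the nearer door in m: 0 shut, grows away from the robot to 0.110; starts at 0 to 0.010. About 3 N of friction, more when moved fast (8 N per m/s); stays where it is left.
- front_door_tab (a point): The like point on the like tab of the neighbour, the farther door in the front (upper) track, whose tab is on its far half; same axes. Do not touch this door. Its face lies 8 mm above the nearer door's face, its near edge stays 30 mm or more ahead of the nearer tab's point: fingertips over 10 mm above the nearer door's face pass over it.
- front_door (a joint): Travel of the farther door in m, growing away from the robot; starts at 0 to 0.012, would shut its air gap at 0.055. Needs about 12 N to move; stays where it is left. A lug hidden behind it, at an unknown place, is met by the nearer door's leading edge when the nearer door's travel minus this one's is somewhere between 0.040 and 0.065.
- tin: Squat round tin of orange caps, 56 mm across, 34 mm tall, loose, before the case's face; origin under its centre. To be left alone.
- rule: Chrome hook rule, 22 x 150 x 5 mm, loose, lying flat before the case's face; origin under its centre. To be left alone.
- micrometer: Green ball micrometer lying flat, about 60 x 160 x 20 mm, loose; origin near its centre at the underside. To be left alone.
- angle_plate: Dull steel angle plate, 70 x 60 mm foot, 70 mm tall, loose; origin under its foot's centre. To be left alone.
- v_block: Steel V-block, 50 x 45 x 34 mm, loose; origin under its centre. To be left alone.

How it is judged:
By the outcome, as a careful person would: the job done as asked, in the order asked, and still so for the second after the job is handed in, with the robot touching nothing.
It also fails if it takes over 42 s, if anything falls off the work surface, if the arm or the gripper's body presses on something with over 40 N, if the wrist force passes 120 N, or if a joint passes its speed limit or range.

ROBOT

A 7-joint arm with a two-finger parallel gripper is mounted at the origin on the work surface. World frame = base frame: x ahead of the robot, y to its left, z up, the work surface at z = 0. Lengths are in mm, angles in rad, forces in N, time in s.
With the tool pointing down it reaches from about 350 to 900 mm from the base axis. Payload 7.2 kg.
Tool frame: the origin (TCP) lies midway between the tips of the shut fingers; the grasp point (between the pads) lies 19 mm behind it; z points along the fingers, y is the direction in which the jaws open and shut (so a half turn about z gives the same grasp; the last joint's range is limited). The gripper opens to 88 mm and grips with 3 to 60 N. Pads are 20 mm wide; open, the fingers measure 115 mm over their backs; the gripper's body (75 mm by 178 mm) begins 61 mm behind the grasp point.
Start: joints at [1.199, 0.411, -0.013, 1.596, 0.006, 1.134, -0.082], TCP at [186.956, -596.386, 222.653] pointing down, gripper open.
Joint ranges: [-2.95, 2.95], [-0.29, 1.99], [-1.47, 1.44], [0.14, 2.54], [-1.03, 4.17], [0.13, 1.85], [-2.86, 2.86]. Speed limits (rad/s): [2.39, 2.39, 3.01, 3.01, 3.14, 3.14, 3.14].

INTERFACE

Orientations are given as a rotation vector (axis times angle).
In Python, from cell import arm, optics, ticket gives the robot as it stands.
- The arm moves only by the tool arm_command, never from a script. Its argument "plan" is text: rows parted by semicolons, each of 7 numbers parted by spaces: the gripper command: -1 is shut, 1 is fully open, values between are in proportion, then the shift along the tool's x, y, z in units of 10 cm (1.0 is 10 cm), then the turn, a rotation vector about the tool's x, y, z in units of 360 degrees (1.0 is 360 degrees). In form: jaw tx ty tz wx wy wz; .... A call has 1 to 20 rows; each row is the pose to reach, as a shift and turn from the pose commanded when the call began, along the tool's axes at that moment, turning the shorter way round; what a row does not reach only later rows make up. A row lasts 1/10 s, in which the tool goes at most 50 mm and 8.59 degrees, less where a joint would pass 70% of its speed; a pose out of reach is approached as far as the arm can. A call with a number of a shift or a turn outside -1 to 1 is refused whole. A call with a gripper value outside its range is refused whole. The fingers move at their own pace and stop on an object; "newtons" is the grip in N (left out, the last holds). Time passes only in rows, so rows that repeat a pose let the fingers close. It gives the time, the measured TCP pose, the force and the opening at its end, in the units of the state.
- arm.observe(): the state, without advancing time (a new reading comes with each control period).
- optics.capture(name): name is "scene" or "top" or "wrist"; returns a dict with "pixels" (480x640x3 uint8, blue, green, red), "range_z" (480x640 float32, mm along the optical axis (not along the pixel's ray), 0 where there is no reading), "fx", "fy", "cx", "cy" (pixels), "k1" (the pictures are not rectified: a ray, as slopes to the right and down, at radius r is drawn at 1 + k1 r^2 times it, then the intrinsics apply), "rvec" (rotation vector, rad) and "tvec" (3), from world to camera coordinates, as OpenCV has them; the wrist camera has in their place "tool_from_camera" (4x4, takes a point from camera to tool coordinates, whose origin is the TCP and whose axes are the flange's). Camera axes: x right, y down, z forward; pixel columns grow to the right and rows downward; lengths in mm; the calibration is good to about 2 mm. A picture is of the moment at which its call begins: read the wrist's pose just before it.
- ticket.sign_off(): hands the job in, once; it reports no verdict.
The state is a dict: "time_s": time; "joints": joint angles; "qd": joint speeds; "joint_torque": joint torques, N m; "ee_pos": TCP position; "ee_rot": TCP orientation; "contact_force": force on the tool from outside, world axes, zero at the start; "torque": the same for the moment, N m; "width": finger opening in mm.
Only numpy, scipy, OpenCV 4.12 (cv2) and the standard library are available. Lean on these libraries where they do the work, as an engineer would, in place of code of your own. Each camera call takes 0.05 s, during which the arm holds its last target.

## Working session

There is one attempt and no reset: what is moved stays moved. The work goes in short steps, Python scripts to look and compute and a tool call to move; the robot and the scene stay as the last step left them, time stands still between calls to the robot, and variables do not carry over. Pictures are saved under pics/ and viewed, and the job is handed in when it is done.

Besides the shell and the picture viewer there is one more tool, called in YAML: its name, and indented under it one key for each argument. arm_command: Moves the arm, as the interface text tells. Its arguments: {"type":"object","properties":{"plan":{"type":"string"},"newtons":{"type":"number"}},"required":["plan"]}

```bash
ls; mkdir -p pics
cat > h.py <<'E'
import numpy as np, cv2
from scipy.spatial.transform import Rotation as R
from cell import arm, optics, ticket
def cap(n):
    s=arm.observe(); c=optics.capture(n); c['state']=s; return c
def unproj(c,u,v,z=None):
    u=np.asarray(u,float);v=np.asarray(v,float)
    if z is None: z=c['range_z'][v.astype(int),u.astype(int)]
    xd=(u-c['cx'])/c['fx'];yd=(v-c['cy'])/c['fy']
    x,y=xd.copy(),yd.copy()
    for _ in range(20):
        f=1+c['k1']*(x*x+y*y); x,y=xd/f,yd/f
    P=np.stack([x*z,y*z,z+0*x],-1)
    if 'rvec' in c:
        Rm=R.from_rotvec(np.ravel(c['rvec'])).as_matrix(); return (P-np.ravel(c['tvec']))@Rm
    T=np.array(c['tool_from_camera']); P=P@T[:3,:3].T+T[:3,3]
    s=c['state']; return P@R.from_rotvec(s['ee_rot']).as_matrix().T+np.array(s['ee_pos'])
def cloud(c):
    v,u=np.mgrid[0:480,0:640]; P=unproj(c,u,v); return P
E
python3 - <<'E'
from h import *
import pickle
print(arm.observe())
for n in ['scene','top','wrist']:
    c=cap(n); cv2.imwrite(f'pics/{n}0.png',c['pixels']); pickle.dump(c,open(f'{n}0.pkl','wb'))
    print(n,{k:c[k] for k in c if k not in('pixels','range_z','state')})
E
```

```text
pics
{'time_s': 0.0, 'joints': array([ 1.1988137 ,  0.41192137, -0.0127013 ,  1.59703307,  0.0055788 ,
        1.13429573, -0.0821735 ]), 'qd': array([-2.55038355e-04, -6.34493254e-04, -5.84550658e-05,  6.40999494e-04,
       -2.46100827e-04,  1.15841664e-03, -8.84780392e-04]), 'joint_torque': array([-5.84504596e-04, -5.87936997e+01,  6.41380046e-01, -2.91071498e+01,
       -5.38600178e-02,  1.84566312e-02,  1.30859830e-04]), 'ee_pos': array([ 186.76677552, -595.91394639,  221.80025027]), 'ee_rot': array([-3.10384768e+00, -4.75158120e-01,  5.39857285e-04]), 'contact_force': array([-0.11155758, -0.54023304,  0.71161192]), 'torque': array([-0.03957637, -0.01469032, -0.02376733]), 'width': 88.18508504448175}
scene {'fx': 516.802383795279, 'fy': 516.802383795279, 'cx': 319.1563750658717, 'cy': 248.6487518442805, 'k1': -0.04516343038764885, 'rvec': array([ 1.73312188,  1.78659775, -0.74871332]), 'tvec': array([  79.22309073, -245.96412925, 1675.34098368])}
top {'fx': 479.4717041253103, 'fy': 479.4717041253103, 'cx': 323.5280246814518, 'cy': 247.08407506074357, 'k1': -0.06439287006197142, 'rvec': array([ 2.18155885, -2.19376715,  0.07300243]), 'tvec': array([ -46.71296812,  533.34828369, 1219.20964905])}
wrist {'fx': 335.8724697673305, 'fy': 335.8724697673305, 'cx': 321.27075074193107, 'cy': 239.93013450071695, 'k1': -0.06501749994520123, 'tool_from_camera': array([[ 8.11508743e-04, -9.65927478e-01, -2.58811609e-01,
         6.99374298e+01],
       [ 9.99999616e-01,  8.69858594e-04, -1.10937402e-04,
         3.37125324e-01],
       [ 3.32286987e-04, -2.58811420e-01,  9.65927812e-01,
        -1.62054012e+02],
       [ 0.00000000e+00,  0.00000000e+00,  0.00000000e+00,
         1.00000000e+00]])}
```

View pics/scene0.png

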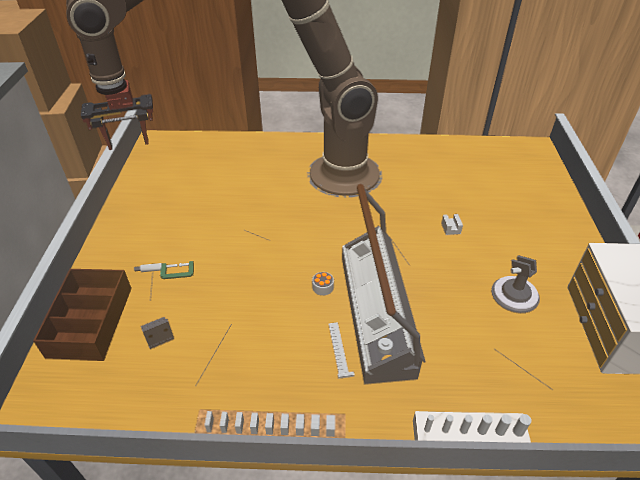

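View pics/top0.png

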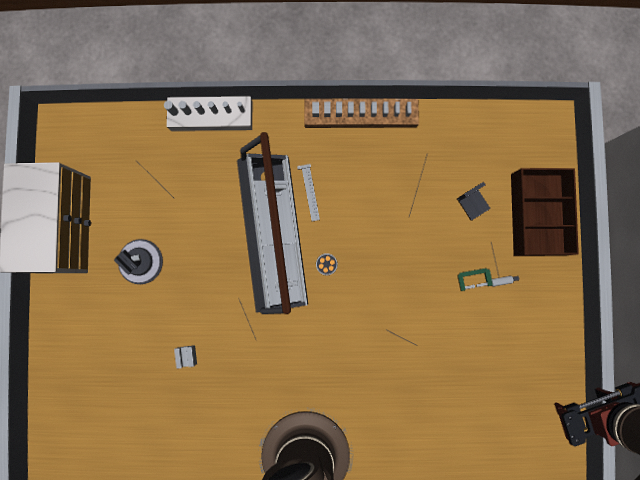

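View pics/wrist0.png

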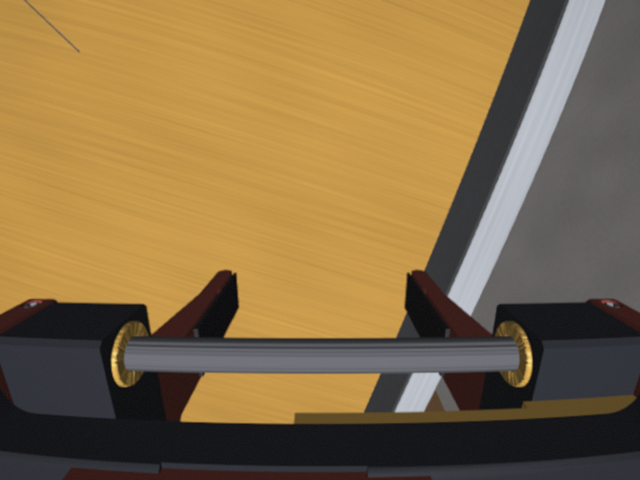

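Run:
```python
from h import *
import pickle
for n,(x0,x1,y0,y1) in {'scene':(310,440,170,400),'top':(220,350,120,330)}.items():
    c=pickle.load(open(n+'0.pkl','rb')); im=c['pixels'][y0:y1,x0:x1]
    f=min(800/im.shape[1],600/im.shape[0]); print(n,f)
    cv2.imwrite(f'pics/{n}0z.png',cv2.resize(im,None,fx=f,fy=f,interpolation=cv2.INTER_CUBIC))
    P=cloud(c); ok=c['range_z']>0
    m=ok&(P[...,0]>300)&(P[...,0]<850)&(P[...,1]>-60)&(P[...,1]<220)&(P[...,2]>6)
    Q=P[m]; print(n,len(Q),Q.min(0),Q.max(0))
    # height map table zero check
    t=ok&(abs(P[...,2])<8); print('table z',np.median(P[t][:,2]))
    mm=ok&(P[...,0]>300)&(P[...,0]<850)&(P[...,1]>-20)&(P[...,1]<220)&(P[...,2]>15)&(P[...,2]<120)
    Q=P[mm]
    nrm=None; best=0;rng=np.random.default_rng(0)
    for _ in range(3000):
        a=Q[rng.choice(len(Q),3,False)]; k=np.cross(a[1]-a[0],a[2]-a[0]); L=np.linalg.norm(k)
        if L<100: continue
        k/=L; k*=np.sign(k[2]); 
        if not(.7<k[2]<.9): continue
        d=abs((Q-a[0])@k)<2.5
        if d.sum()>best: best=d.sum(); nrm=k; inl=d
    A=Q[inl]; ce=A.mean(0); k=np.linalg.svd(A-ce)[2][2]; k*=np.sign(k[2]); print('plane',best,ce,k,np.degrees(np.arccos(k[2])))
```

```text
scene 2.608695652173913
scene 8945 [326.3343175  -59.81420741   6.01144135] [847.20063471 218.86316031 257.38458194]
table z -0.23710087029367774
plane 2182 [612.19755277  67.03196791  79.64529411] [ 0.07291227 -0.58360335  0.80875888] 36.02515257099459
top 2.857142857142857
top 9098 [304.65585033 -59.96743931   6.0084219 ] [849.98585211 219.99755915 259.85018241]
table z 0.8267922580555118
plane 2322 [561.03920957  65.58205632  80.70243744] [ 0.03902315 -0.56366202  0.82508322] 34.40307014705602
```

View pics/scene0z.png

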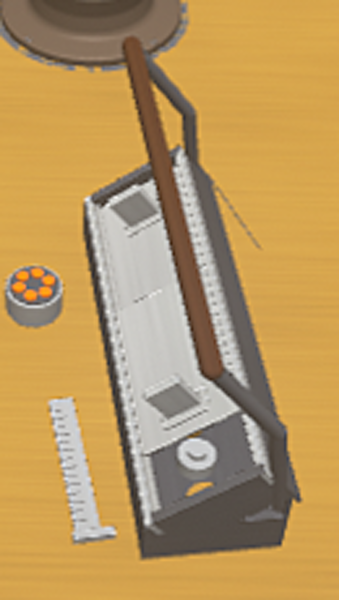

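View pics/top0z.png

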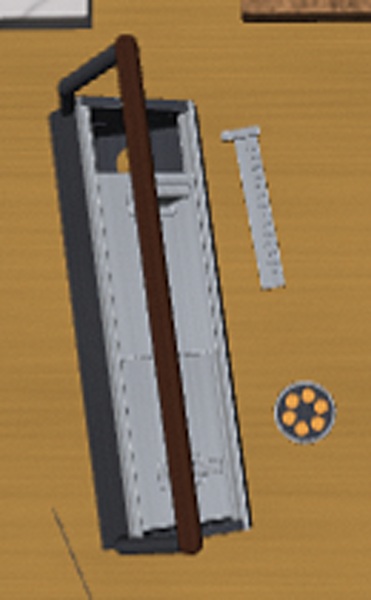

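Run:
```python
from h import *
import pickle
for n in ['scene','top']:
    c=pickle.load(open(n+'0.pkl','rb'));P=cloud(c); ok=c['range_z']>0
    hsv=cv2.cvtColor(c['pixels'],cv2.COLOR_BGR2HSV)
    reg=ok&(P[...,0]>300)&(P[...,0]<850)&(P[...,1]>-60)&(P[...,1]<220)
    b=reg&(P[...,2]>200); Q=P[b]; ce=np.median(Q,0); d=np.linalg.svd(Q-Q.mean(0))[2][0]; d*=np.sign(d[0])
    t=(Q-Q.mean(0))@d; print(n,'bar',len(Q),Q.mean(0),d,np.arctan2(d[1],d[0]),t.min(),t.max(), 'ends',Q.mean(0)+t.min()*d,Q.mean(0)+t.max()*d, 'zmed,max',ce[2],Q[:,2].max())
    th=np.arctan2(d[1],d[0]); 
    lx=np.array([np.cos(th),np.sin(th),0]); left=np.array([-np.sin(th),np.cos(th),0])
    # case axes: length away L=lx ; back = case x = left ; normal
    nn=np.cos(np.radians(35))*np.array([0,0,1])-np.sin(np.radians(35))*left
    up=np.cross(nn,lx)*1.0; up*=np.sign(up[2])
    q=P[reg&(P[...,2]>12)&(P[...,2]<190)]
    h=q@nn; hist,e=np.histogram(h,np.arange(h.min(),h.max(),2)); i=np.argsort(hist)[-6:]; print([(round(e[j],1),hist[j]) for j in i])
    h0=e[np.argmax(hist)]+1
    rr=q[(h-h0>12)&(h-h0<60)]
    C=np.stack([rr@lx,rr@up,rr@nn-h0],1)
    np.set_printoptions(suppress=True,precision=1,linewidth=150)
    print(len(C)); 
    H,ex,ey=np.histogram2d(C[:,0],C[:,1],bins=[np.arange(300,850,20),np.arange(0,200,20)]); print(H.astype(int)); print(ex[0],ey)
```

```text
scene bar 1347 [609.56484072  60.8368523  247.06274081] [ 0.99142512  0.13051567 -0.00647282] 0.13089183367084187 -225.77996039526286 161.96387120073763 ends [385.72091693  31.36903062 248.52417415] [770.13989076  81.97567465 246.01437762] zmed,max 251.64731592252681 257.38458193683215
[(np.float64(69.0), np.int64(408)), (np.float64(65.0), np.int64(437)), (np.float64(75.0), np.int64(451)), (np.float64(63.0), np.int64(494)), (np.float64(71.0), np.int64(914)), (np.float64(73.0), np.int64(993))]
651
[[ 0  0  0  0  0  0  0  0  0]
 [ 0  0  0  0  0  0  0  0  0]
 [ 0  0  0  0  0  0  0  0  0]
 [ 0  0  0  0  0  0  0  0  0]
 [ 0  0  0  0  0 31 61  0  0]
 [ 0  0  0  0  0  1  1  0  0]
 [ 0  2  1  0  0  0  0  0  0]
 [ 0 55 54  0  0  0  0  0  0]
 [ 0  0  0  0  0  0  0  0  0]
 [ 0  0  0  0  0  0  0  0  0]
 [ 0  0  0  0  0  0  0  0  0]
 [ 0  0  0  0  0  0  0  0  0]
 [ 0  0  0  0  0  0  0  0  0]
 [ 0  0  0  0  0  0  0  0  0]
 [ 0  0  0  0  0  0  0  0  0]
 [ 0  0  0  0  0  0  0  0  0]
 [ 0  0  0  0  0  0  0  0  0]
 [ 0  0  0  0  0  0  0  0  0]
 [ 0 19 26  0  0  0  0  0  0]
 [ 0 73 68  0  0  0  0  0  0
[... 829 characters left out ...]
0  0  0  0  0  0  0  0]
 [ 0 14  8  0  0  0  0  0  0]
 [ 0 13  8  0  0  0  0  0  0]
 [ 0  0  0  0  0  0  0  0  0]
 [ 0  0  0  0  0  0  0  0  0]
 [ 0  0  0  0  0  0  0  0  0]
 [ 0  0  0  0  0  0  0  0  0]
 [ 0  0  0  0  0  0  0  0  0]
 [ 0  0  0  0  0  0  0  0  0]
 [ 0  0  0  0  0  0  0  0  0]
 [ 0  0  0  0  0  0  0  0  0]
 [ 0  0  0  0  0  0  0  0  0]
 [ 0  0  0  0  0  0  0  0  0]
 [ 0 49 22  0  0  0  0  0  0]
 [ 0  0  0  0  0  0  0  0  0]
 [ 0  0  0  0  0  0  0  0  0]
 [ 0  0  0  0  0  0  0  0  0]
 [ 0  0  0  0  0 14 29  0  0]
 [ 0  0  0  0  0  0 11  0  0]
 [ 0  0  0  0  0  0  0  0  0]
 [ 0  0  0  0  0  0  0  0  0]
 [ 0  0  0  0  0  0  0  0  0]]
300 [  0  20  40  60  80 100 120 140 160 180]
```

Run:
```python
from h import *
import pickle
np.set_printoptions(suppress=True,precision=1,linewidth=150)
th=.132
L=np.array([np.cos(th),np.sin(th),0]); left=np.array([-np.sin(th),np.cos(th),0])
nn=np.cos(np.radians(35))*np.array([0,0,1])-np.sin(np.radians(35))*left
up=np.cross(L,nn)*-1
up*=np.sign(up[2]); print('up',up,'n',nn)
for n in ['scene','top']:
    c=pickle.load(open(n+'0.pkl','rb'));P=cloud(c); ok=c['range_z']>0
    A=np.stack([P@L,P@up,P@nn],-1)
    for nm,(a,b) in {'rear':(415,475),'front':(650,710)}.items():
        m=ok&(A[...,0]>a)&(A[...,0]<b)&(A[...,1]>10)&(A[...,1]<70)&(A[...,2]>83)&(A[...,2]<140)
        Q=A[m]; print(n,nm,len(Q),'p2',np.percentile(Q,2,0),'med',np.median(Q,0),'p98',np.percentile(Q,98,0))
        if len(Q): 
            h,e=np.histogram(Q[:,0],np.arange(a,b,3)); print(' L',[(int(x),y) for x,y in zip(e,h) if y])
            h,e=np.histogram(Q[:,2],np.arange(80,140,3)); print(' n',[(int(x),y) for x,y in zip(e,h) if y])
            h,e=np.histogram(Q[:,1],np.arange(0,80,3)); print(' u',[(int(x),y) for x,y in zip(e,h) if y])
    # face levels
    for a,b in [(390,430),(480,540),(570,640)]:
        m=ok&(A[...,0]>a)&(A[...,0]<b)&(A[...,1]>0)&(A[...,1]<80)&(A[...,2]>50)&(A[...,2]<90)
        print('face',a,len(A[m]),np.percentile(A[m][:,2],[10,50,90]),np.percentile(A[m][:,1],[1,99]))
    m=ok&(A[...,0]>350)&(A[...,0]<800)&(P[...,2]>6)&(P[...,2]<125)&(P[...,1]>-40)&(P[...,1]<170)&(A[...,1]>-10)
    Q=P[m]@np.stack([L,left],1); print('extent L',np.percentile(Q[:,0],[0.5,99.5]),'left',np.percentile(Q[:,1],[.5,99.5]))
```

```text
up [-0.1  0.8  0.6] n [ 0.1 -0.6  0.8]
scene rear 128 p2 [439.4  22.4  83.4] med [448.1  39.1  99.2] p98 [452.4  55.8 107.5]
 L [(436, np.int64(3)), (439, np.int64(11)), (442, np.int64(17)), (445, np.int64(31)), (448, np.int64(59)), (451, np.int64(7))]
 n [(83, np.int64(15)), (86, np.int64(12)), (89, np.int64(10)), (92, np.int64(12)), (95, np.int64(12)), (98, np.int64(14)), (101, np.int64(17)), (104, np.int64(29)), (107, np.int64(7))]
 u [(21, np.int64(8)), (24, np.int64(11)), (27, np.int64(10)), (30, np.int64(11)), (33, np.int64(11)), (36, np.int64(13)), (39, np.int64(9)), (42, np.int64(10)), (45, np.int64(10)), (48, np.int64(13)), (51, np.int64(11)), (54, np.int64(10)), (57, np.int64(1))]
scene front 204 p2 [674.1  21.8  83.6] med [682.2  39.7 103.3] p98 [685.6  55.2 117.4]
 L [(671, np.int64(4)), (674, np.int64(19)), (677, np.int64(22)), (680, np.int64(92)), (683, np.int64(65)), (686, np.int64(2))]
 n [(83, np.int64(16)), (86, np.int64(15)), (89, np.int64(17)), (92, np.int64(11)), (95, np.int64(14)), (98, np.int64(13)), (101, np.int64(19)), (104, np.int64(15)), (107, np.int64(14))
[... 1019 characters left out ...]
71, np.int64(12)), (674, np.int64(15)), (677, np.int64(8))]
 n [(83, np.int64(1)), (86, np.int64(4)), (89, np.int64(1)), (92, np.int64(1)), (95, np.int64(4)), (98, np.int64(3)), (104, np.int64(5)), (107, np.int64(4)), (110, np.int64(3)), (113, np.int64(26)), (116, np.int64(16)), (119, np.int64(3))]
 u [(21, np.int64(7)), (24, np.int64(8)), (27, np.int64(5)), (30, np.int64(11)), (33, np.int64(8)), (36, np.int64(6)), (39, np.int64(6)), (42, np.int64(7)), (45, np.int64(7)), (48, np.int64(2)), (51, np.int64(3)), (54, np.int64(1))]
face 390 302 [63.6 66.3 69.7] [ 0.9 79.1]
face 480 490 [63.5 66.  68.8] [ 0.3 79.5]
face 570 555 [71.6 74.1 76.4] [ 1.  79.2]
extent L [384.3 763.9] left [-50.4  69. ]
```

```bash
cat >> h.py <<'E'
th=.132
L=np.array([np.cos(th),np.sin(th),0]); left=np.array([-np.sin(th),np.cos(th),0])
nn=np.cos(np.radians(35))*np.array([0,0,1])-np.sin(np.radians(35))*left
up=np.sin(np.radians(35))*np.array([0,0,1])+np.cos(np.radians(35))*left
RT=R.from_matrix(np.stack([-up,-L,-nn],1))
def W(l,u,n): return l*L+u*up+n*nn
def loc(p): return np.array([p@L,p@up,p@nn])
def rel(p,Rt,s=None):
    s=s or arm.observe(); R0=R.from_rotvec(s['ee_rot'])
    return np.r_[R0.inv().apply(p-s['ee_pos'])/100,(R0.inv()*Rt).as_rotvec()/(2*np.pi)]
E
python3 - <<'E'
from h import *
np.set_printoptions(suppress=True,precision=3)
from scipy.spatial.transform import Slerp
s=arm.observe();p0=s['ee_pos'];R0=R.from_rotvec(s['ee_rot'])
p1=W(443,35,97.3+130); print(p1)
sl=Slerp([0,1],R.concatenate([R0,RT]))
print((R0.inv()*RT).as_rotvec())
for f in [.17,.33,.5]: print(f,rel(p0+f*(p1-p0),sl(f)))
E
```

```text
[452.532 -42.513 206.268]
[ 0.53  -0.445  1.682]
0.17 [ 0.713 -0.763  0.028  0.014 -0.012  0.046]
0.33 [ 1.383 -1.481  0.054  0.028 -0.023  0.088]
0.5 [ 2.096 -2.243  0.081  0.042 -0.035  0.134]
```

arm_command:
  plan: "1 0.35 -0.4 -0.15 0.007 -0.006 0.023; 1 0.7 -0.8 -0.3 0.014 -0.012 0.046; 1 0.7 -0.8 -0.3 0.014 -0.012 0.046; 1 0.7 -0.8 -0.3 0.014 -0.012 0.046"

```text
time_s: 0.55
ee_pos: [231.7, -498.0, 253.1]
ee_rot: [-3.064, -0.03, 0.133]
contact_force: [0.6, -0.5, 0.6]
width: 87.7
```

```bash
cat > nxt.py <<'E'
from h import *
import sys
np.set_printoptions(suppress=True,precision=3)
from scipy.spatial.transform import Slerp
s=arm.observe();p0=s['ee_pos'];R0=R.from_rotvec(s['ee_rot'])
print(s['time_s'],p0,s['joints'],s['contact_force'])
l,u,n=map(float,sys.argv[1:4]); p1=W(l,u,n)
sl=Slerp([0,1],R.concatenate([R0,RT]))
print('dist',np.linalg.norm(p1-p0),'loc',loc(p0))
for f in map(float,sys.argv[4:]): print(f,rel(p0+f*(p1-p0),sl(f)))
E
python3 nxt.py 443 35 235 .2 .4 1
```

```text
0.55 [ 231.685 -498.012  253.149] [ 1.008  0.323  0.02   1.658  0.032  1.269 -0.535] [ 0.587 -0.464  0.621]
dist 504.1694908942511 loc [ 164.123 -284.177  508.021]
0.2 [ 0.468 -0.886  0.108  0.014 -0.012  0.044]
0.4 [ 0.937 -1.773  0.217  0.028 -0.024  0.089]
1.0 [ 2.342 -4.432  0.542  0.07  -0.059  0.222]
```

Run:
```python
from h import *
import itertools
s=arm.observe()
D=[([1.1988137,0.41192137,-0.0127013,1.59703307,0.0055788,1.13429573,-0.0821735],[186.767,-595.914,221.8],[-3.10384768e+00,-4.75158120e-01,5.39857285e-04]),
(s['joints'],s['ee_pos'],s['ee_rot'])]
def fk(q,sg,off):
    r=R.identity()
    for i,a in enumerate('zyzyzyz'): r=r*R.from_euler(a,sg[i]*q[i])
    return r
res=[]
for sg in itertools.product([1,-1],repeat=7):
    E=[fk(q,sg,0).inv()*R.from_rotvec(r) for q,p,r in D]
    # E should be constant
    res.append(((E[0].inv()*E[1]).magnitude(),sg,E[0].as_rotvec()))
res.sort(key=lambda t:t[0])
for r in res[:8]: print(r)
```

```text
(7.776883622377578e-09, (-1, 1, -1, 1, -1, 1, -1), array([-6.78174037e-09, -5.27856057e-09,  1.57079633e+00]))
(0.053338694710872776, (-1, 1, -1, 1, 1, 1, -1), array([ 0.00725816, -0.00856103,  1.56606464]))
(0.06521452548840503, (-1, 1, 1, 1, -1, 1, -1), array([-0.00737395,  0.00845502,  1.54748751]))
(0.08427322573249788, (-1, 1, 1, 1, 1, 1, -1), array([-1.50615587e-05,  1.77519124e-05,  1.54278476e+00]))
(0.09216921722542136, (-1, -1, -1, 1, -1, -1, 1), array([2.1986549 , 2.20909045, 0.06877931]))
(0.10110696560577977, (-1, -1, -1, 1, 1, -1, 1), array([2.19822039, 2.19880714, 0.05832822]))
(0.10206984993983349, (-1, -1, 1, 1, -1, -1, 1), array([2.16751918, 2.22850742, 0.05775984]))
(0.10583514735006723, (-1, -1, 1, 1, 1, -1, 1), array([2.16723046, 2.21827344, 0.04719737]))
```

```bash
cat >> h.py <<'E'
SG=(-1,1,-1,1,-1,1,-1)
def frames(q):
    r=R.identity();o=[]
    for i,a in enumerate('zyzyzyz'): r=r*R.from_euler(a,SG[i]*q[i]); o.append(r.as_matrix())
    return o
E
python3 - <<'E'
from h import *
s=arm.observe()
D=[([1.1988137,0.41192137,-0.0127013,1.59703307,0.0055788,1.13429573,-0.0821735],[186.767,-595.914,221.8]),
(s['joints'],s['ee_pos'])]
for cols in ([2],[0,2]):
  A=[];b=[]
  for q,p in D:
    F=frames(q); A.append(np.hstack([np.array([[0],[0],[1.]]),F[1][:,cols],F[3][:,cols],F[5][:,[2]]])); b.append(p)
  A=np.vstack(A);b=np.hstack(b)
  x,r,k,sv=np.linalg.lstsq(A,b,rcond=None); print(cols,x,A@x-b,sv)
E
```

```text
[2] [2165.1170436  -397.05855842  869.85413868 1203.57641742] [51.31448312 16.09760562  6.86937876  7.13948544  9.13832529 -6.86937876] [2.46269796 1.38748617 0.09866787 0.01629536]
[0, 2] [  -293.73340781   2283.87021588  -6586.54009028 -10521.0743081
  -3634.24585585   3603.47798777] [-1.53477231e-12  1.59161573e-12 -2.10320650e-12  5.96855898e-13
  9.09494702e-13 -1.62003744e-12] [2.8259526  2.00046179 0.10388742 0.03439197 0.0124625  0.0037132 ]
```

arm_command:
  plan: "1 0.23 -0.44 0.05 0.007 -0.006 0.022; 1 0.46 -0.88 0.1 0.014 -0.012 0.044; 1 0.6 -1.0 0.12 0.021 -0.018 0.06; 1 0.6 -1.0 0.12 0.021 -0.018 0.06; 1 0.6 -1.0 0.12 0.021 -0.018 0.06"

```text
time_s: 1.05
ee_pos: [286.2, -399.0, 242.4]
ee_rot: [-2.889, 0.533, 0.316]
contact_force: [-1.7, -0.0, -0.6]
width: 88.2
```

```bash
python3 nxt.py 443 35 235 .15 .25 1
```

```text
1.05 [ 286.188 -399.037  242.357] [ 0.835  0.349  0.032  1.676 -0.021  1.4   -1.063] [-1.674 -0.012 -0.576]
dist 390.8424900757827 loc [ 231.178 -215.873  447.019]
0.15 [ 0.065 -0.571  0.115  0.008 -0.006  0.024]
0.25 [ 0.108 -0.952  0.192  0.013 -0.01   0.04 ]
1.0 [ 0.433 -3.807  0.77   0.051 -0.04   0.162]
```

arm_command:
  plan: "1 0.05 -0.45 0.09 0.007 -0.006 0.021; 1 0.1 -0.9 0.18 0.013 -0.01 0.04; 1 0.11 -1.0 0.2 0.02 -0.015 0.06; 1 0.11 -1.0 0.2 0.027 -0.02 0.08; 1 0.11 -1.0 0.2 0.027 -0.02 0.08; 1 0.11 -1.0 0.2 0.027 -0.02 0.08"

```text
time_s: 1.65
ee_pos: [329.9, -306.6, 235.4]
ee_rot: [-2.516, 1.197, 0.487]
contact_force: [0.7, 0.9, 0.2]
width: 88.1
```

```bash
python3 nxt.py 443 35 235 .15 .3 1;python3 - <<'E'
from h import *
s=arm.observe()
D=[([1.1988137,0.41192137,-0.0127013,1.59703307,0.0055788,1.13429573,-0.0821735],[186.767,-595.914,221.8]),
([ 1.008,0.323,0.02,1.658,0.032,1.269,-0.535],[231.685,-498.012,253.149]),
([ 0.835,0.349,0.032,1.676,-0.021,1.4,-1.063],[286.188,-399.037,242.357]),
(s['joints'],s['ee_pos'])]
A=[];b=[]
for q,p in D:
    F=frames(q); A.append(np.hstack([np.eye(3),F[1],F[3],F[5][:,[2]]])); b.append(p)
A=np.vstack(A);b=np.hstack(b)
x0=np.array([0,0,340,0,0,400,0,0,400,300.])
B=np.vstack([A,.003*np.eye(10)]);x=x0+np.linalg.lstsq(B,np.r_[b-A@x0,np.zeros(10)],rcond=None)[0]
print(x,A@x-b)
E
```

```text
1.65 [ 329.915 -306.633  235.428] [ 0.729  0.39   0.071  1.693 -0.197  1.497 -1.599] [0.694 0.852 0.211]
dist 288.38547541285897 loc [ 286.687 -149.528  392.105]
0.15 [-0.141 -0.376  0.162  0.004 -0.003  0.012]
0.3 [-0.282 -0.751  0.323  0.007 -0.006  0.025]
1.0 [-0.941 -2.504  1.078  0.024 -0.02   0.082]
[ -6.49355537  -4.28121117 275.17747447   8.46583889 -15.53912607
 515.00135064 -22.00764248 -25.12679689 440.0059577  355.00481415] [-0.06854568 -0.02435649  0.03961469  0.13845673  0.09555401 -0.08075539
 -0.07246125 -0.13139988  0.10704087  0.00260864  0.06024089 -0.06531677]
```

```bash
cat > ik.py <<'E'
from h import *
from scipy.optimize import least_squares
X=np.array([-6.49355537,-4.28121117,275.17747447,8.46583889,-15.53912607,515.00135064,-22.00764248,-25.12679689,440.0059577,355.00481415])
lo=np.array([-2.95,-.29,-1.47,.14,-1.03,.13,-2.86]);hi=np.array([2.95,1.99,1.44,2.54,4.17,1.85,2.86])
def fk(q):
    F=frames(q);p=np.hstack([np.eye(3),F[1],F[3],F[5][:,[2]]])@X
    return p,R.from_matrix(F[6])*R.from_euler('z',np.pi/2)
def ik(p,Rt,q0):
    f=lambda q:np.r_[(fk(q)[0]-p)/100,(Rt.inv()*fk(q)[1]).as_rotvec(),.003*(q-q0)]
    r=least_squares(f,np.clip(q0,lo+.01,hi-.01),bounds=(lo+.03,hi-.03)); e=f(r.x); return r.x,abs(e[:3]).max()*100,abs(e[3:6]).max()
E
python3 - <<'E'
from ik import *
np.set_printoptions(suppress=True,precision=2)
q0=arm.observe()['joints']
for nm,Rt in [('xdown',RT),('xup',RT*R.from_euler('z',np.pi))]:
    q=q0
    for l,n in [(443,235),(443,140),(443,78.3),(480,78.3),(530,78.3)]:
        q,e,f=ik(W(l,39,n),Rt,q); print(nm,l,n,q,round(e,2),round(f,4))
E
```

```text
xdown 443 235 [ 0.4   0.34 -0.01  1.89 -0.54  1.29 -2.37] 0.0 0.0
xdown 443 140 [ 0.34  0.4  -0.06  2.03 -0.61  1.08 -2.33] 0.0 0.0
xdown 443 78.3 [ 0.31  0.46 -0.1   2.1  -0.67  0.94 -2.29] 0.0 0.0
xdown 480 78.3 [ 0.28  0.5  -0.1   2.01 -0.67  0.96 -2.34] 0.0 0.0
xdown 530 78.3 [ 0.24  0.57 -0.09  1.89 -0.65  0.99 -2.4 ] 0.0 0.0
xup 443 235 [ 1.01  0.45 -0.83  1.86 -0.26  1.19  0.45] 0.0 0.0
xup 443 140 [ 0.92  0.52 -0.83  2.   -0.26  0.96  0.43] 0.0 0.0
xup 443 78.3 [ 0.85  0.59 -0.82  2.07 -0.25  0.8   0.41] 0.0 0.0
xup 480 78.3 [ 0.79  0.63 -0.79  1.99 -0.22  0.83  0.37] 0.0 0.0
xup 530 78.3 [ 0.71  0.68 -0.76  1.87 -0.2   0.87  0.32] 0.0 0.0
```

arm_command:
  plan: "1 -0.15 -0.4 0.17 0.004 -0.003 0.014; 1 -0.3 -0.8 0.34 0.008 -0.006 0.028; 1 -0.36 -1.0 0.43 0.014 -0.012 0.05; 1 -0.36 -1.0 0.43 0.02 -0.017 0.07; 1 -0.36 -1.0 0.43 0.024 -0.02 0.082; 1 -0.36 -1.0 0.43 0.024 -0.02 0.082"

```text
time_s: 2.25
ee_pos: [380.5, -203.5, 225.8]
ee_rot: [-2.004, 1.761, 0.634]
contact_force: [-0.1, 0.7, 0.6]
width: 87.0
```

```bash
python3 nxt.py 443 39 235 .5 .6 1
```

```text
2.25 [ 380.517 -203.495  225.805] [ 0.623  0.389  0.103  1.793 -0.426  1.465 -2.129] [-0.114  0.651  0.59 ]
dist 175.72750547947575 loc [350.423 -76.752 329.4  ]
0.5 [-0.579 -0.461  0.473 -0.     0.    -0.   ]
0.6 [-0.695 -0.553  0.567 -0.     0.    -0.   ]
1.0 [-1.159 -0.922  0.946 -0.     0.    -0.   ]
```

arm_command:
  plan: "1 -0.28 -0.23 0.23 0 0 0; 1 -0.56 -0.46 0.45 0 0 0; 1 -0.85 -0.7 0.7 0 0 0; 1 -1.0 -0.92 0.9 0 0 0; 1 -1.0 -0.92 0.9 0 0 0; 1 -1.0 -0.92 0.9 0 0 0"

```text
time_s: 2.85
ee_pos: [455.2, -57.8, 209.9]
ee_rot: [-2.01, 1.755, 0.635]
contact_force: [-0.3, -0.7, -0.6]
width: 87.6
```

Run:
```python
from h import *
import pickle
np.set_printoptions(suppress=True,precision=1,linewidth=150)
c=cap('wrist'); cv2.imwrite('pics/wrist1.png',c['pixels']); pickle.dump(c,open('wrist1.pkl','wb'))
s=c['state']; print(s['time_s'],s['ee_pos'],loc(s['ee_pos']),s['joints'],s['qd'])
P=cloud(c);ok=c['range_z']>0
A=np.stack([P@L,P@up,P@nn],-1)
m=ok&(A[...,0]>410)&(A[...,0]<480)&(A[...,1]>10)&(A[...,1]<70)&(A[...,2]>83)&(A[...,2]<125)
Q=A[m]; print(len(Q),'p2',np.percentile(Q,2,0),'med',np.median(Q,0),'p98',np.percentile(Q,98,0))
v,u=np.nonzero(m); print('px',u.min(),u.max(),v.min(),v.max())
for a,n0,n1 in [(0,100,115),(1,100,115),(2,83,125)]:
    q=Q[(Q[:,2]>n0)&(Q[:,2]<n1)][:,a]; h,e=np.histogram(q,np.arange(np.floor(q.min()),q.max()+2,2)); print(a,[(int(x),int(y)) for x,y in zip(e,h) if y])
for a,b in [(390,420),(470,505),(570,640)]:
    m=ok&(A[...,0]>a)&(A[...,0]<b)&(A[...,1]>0)&(A[...,1]<80)&(A[...,2]>50)&(A[...,2]<90)
    print('face',a,m.sum(),np.percentile(A[m][:,2],[10,50,90]) if m.sum() else 0)
```

```text
2.85 [455.2 -57.8 209.9] [443.6  24.3 239.2] [ 0.4  0.4 -0.   1.9 -0.5  1.3 -2.3] [ 0. -0.  0. -0. -0.  0. -0.]
442 p2 [436.5  19.2  87.2] med [441.1  33.3 107.6] p98 [445.7  51.7 109.3]
px 318 328 220 261
0 [(436, 70), (438, 76), (440, 90), (442, 97), (444, 72)]
1 [(19, 39), (21, 24), (23, 26), (25, 24), (27, 22), (29, 22), (31, 23), (33, 26), (35, 19), (37, 27), (39, 20), (41, 25), (43, 22), (45, 25), (47, 21), (49, 22), (51, 17), (53, 1)]
2 [(83, 2), (85, 6), (87, 4), (89, 6), (91, 4), (93, 2), (95, 9), (97, 1), (99, 7), (101, 4), (103, 9), (105, 87), (107, 285), (109, 16)]
face 390 2197 [64.6 65.9 73.5]
face 470 2539 [65.  65.9 66.8]
face 570 5001 [73.1 74.  74.9]
```

View pics/wrist1.png

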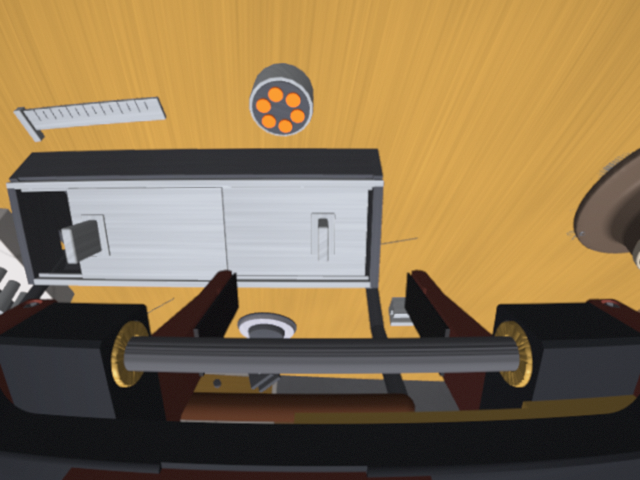

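```bash
python3 nxt.py 441 36 140 1
python3 - <<'E'
from h import *
import pickle
np.set_printoptions(suppress=True,precision=1,linewidth=150)
c=pickle.load(open('wrist1.pkl','rb'));P=cloud(c);ok=c['range_z']>0
A=np.stack([P@L,P@up,P@nn],-1)
m=ok&(A[...,2]>55)&(A[...,2]<85)&(A[...,1]>-40)&(A[...,1]<130)&(A[...,0]>380)&(A[...,0]<780)
for a in range(385,780,20):
    k=m&(abs(A[...,0]-a)<4); u=A[k][:,1]; print(a,k.sum(),u.min(),u.max(),np.median(A[k][:,2]))
# row profile along tab u=36
vv=225
for v in (215,255,270):
  for u in range(20,390,2):
    if ok[v,u]: 
        pass
k=m&(abs(A[...,1]-60)<4)
for a in range(385,780,5):
    kk=k&(abs(A[...,0]-a)<2.5)
    if kk.sum(): print((a,round(float(np.median(A[kk][:,2])),1)),end=' ')
E
```

```text
2.9 [455.101 -58.804 209.911] [ 0.413  0.366 -0.002  1.868 -0.535  1.298 -2.348] [0.383 0.521 0.918]
dist 100.53909027785346 loc [443.402  23.584 239.741]
1.0 [-0.123  0.024  0.998  0.     0.     0.   ]
385 854 -35.15695164844116 104.51594048159744 75.82718013774729
405 967 -34.04280670279145 92.29009819235385 66.12294932786506
425 960 -33.99560231246149 92.1768872089201 66.1429375528297
445 762 -34.81011452584018 92.17623512358625 67.45658488954831
465 965 -34.80028686528271 91.00813593861454 66.1110551925046
485 967 -34.78816814530639 91.2951616566585 66.17724725162795
505 964 -34.82051903823165 91.46371012405585 66.20912196212154
525 970 -34.889847525720484 91.22985099029906 66.21331685125092
545 970 -35.005366944753554 76.33491517014541 73.73030619639644
565 957 -35.135553041545684 91.47297040436816 73.9949234301172
585 946 -34.33301231192804 91.89461839719249 73.91248186083837
605 935 -34.5091783189235 92.17781716643066 73.96674248732603
625 924 -34.725355401522464 92.48006662522675 73.91310587406878
645 902 -34.15101706464154 91.79795838103794 74.05677658095367
665 950 -34.4330
[... 442 characters left out ...]
6.2) (420, 65.9) (425, 65.7) (430, 66.3) (435, 65.8) (445, 65.9) (450, 65.9) (455, 66.0) (460, 66.0) (465, 66.0) (470, 66.0) (475, 66.1) (480, 65.7) (485, 65.8) (490, 66.1) (495, 65.8) (500, 66.3) (505, 66.2) (510, 66.0) (515, 66.2) (520, 65.9) (525, 66.1) (530, 65.8) (535, 65.6) (540, 66.3) (545, 73.9) (550, 73.7) (555, 73.8) (560, 73.8) (565, 73.7) (570, 74.2) (575, 73.9) (580, 73.9) (585, 73.6) (590, 74.0) (595, 73.7) (600, 73.8) (605, 74.2) (610, 74.2) (615, 73.9) (620, 73.7) (625, 74.0) (630, 74.0) (635, 74.0) (640, 73.9) (645, 74.1) (650, 73.8) (655, 74.2) (660, 74.1) (665, 74.6) (670, 74.9) (675, 74.3) (680, 74.3) (685, 74.3) (690, 73.8) (695, 74.7) (755, 66.8) (760, 75.3) (765, 76.0)
```

arm_command:
  plan: "-0.1 -0.04 0.01 0.25 0 0 0; -0.1 -0.08 0.02 0.5 0 0 0; -0.1 -0.12 0.02 0.75 0 0 0; -0.1 -0.12 0.02 0.95 0 0 0; -0.1 -0.12 0.02 1.0 0 0 0; -0.1 -0.12 0.02 1.0 0 0 0; -0.1 -0.12 0.02 1.0 0 0 0"

```text
time_s: 3.6
ee_pos: [445.1, 7.1, 135.5]
ee_rot: [-2.003, 1.761, 0.634]
contact_force: [-0.0, -1.0, -0.6]
width: 40.0
```

```bash
python3 nxt.py 441 36 80 1
python3 - <<'E'
from h import *
import pickle
np.set_printoptions(suppress=True,precision=1,linewidth=150)
c=cap('wrist'); cv2.imwrite('pics/wrist2.png',c['pixels'])
print(c['state']['width'])
P=cloud(c);ok=c['range_z']>0
A=np.stack([P@L,P@up,P@nn],-1)
m=ok&(A[...,0]>426)&(A[...,0]<456)&(A[...,1]>10)&(A[...,1]<70)&(A[...,2]>100)&(A[...,2]<115)
Q=A[m]; print(len(Q),'p2',np.percentile(Q,2,0),'med',np.median(Q,0),'p98',np.percentile(Q,98,0))
E
```

```text
3.6 [445.06    7.081 135.495] [ 0.348  0.415 -0.057  2.015 -0.61   1.078 -2.325] [-0.03  -1.05  -0.576]
dist 60.576550459428795 loc [442.12   35.483 140.564]
1.0 [-0.004  0.012  0.606 -0.     0.    -0.   ]
39.97789883181073
849 p2 [436.7  19.4 103.3] med [441.6  34.6 107.7] p98 [446.   51.6 109. ]
```

View pics/wrist2.png

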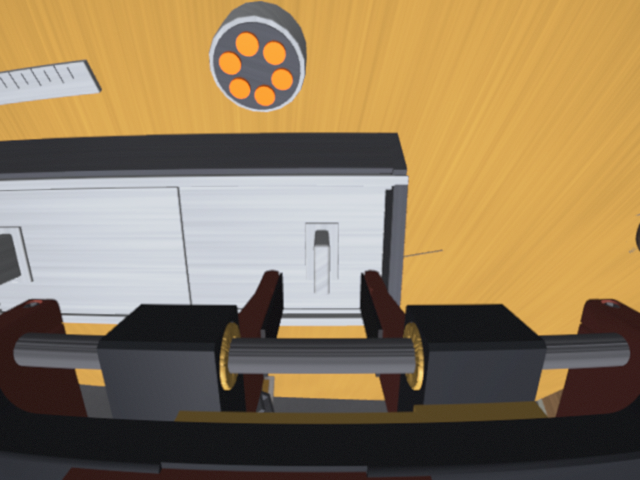

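arm_command:
  plan: "-0.1 0 0 0.2 0 0 0; -0.1 0 0.01 0.4 0 0 0; -0.1 0 0.01 0.55 0 0 0; -0.1 0 0.01 0.6 0 0 0; -0.1 0 0.01 0.6 0 0 0; -0.1 0 0.01 0.6 0 0 0"
  newtons: 30

```text
time_s: 4.25
ee_pos: [439.6, 41.8, 86.4]
ee_rot: [-2.003, 1.76, 0.635]
contact_force: [0.1, -0.9, 0.3]
width: 39.5
```

```bash
python3 nxt.py 441 36 80 1
```

```text
4.25 [439.556  41.835  86.409] [ 0.315  0.477 -0.096  2.081 -0.67   0.941 -2.287] [ 0.128 -0.945  0.268]
dist 0.32972720871023226 loc [441.238  36.143  80.178]
1.0 [ 0.001  0.002  0.002 -0.     0.    -0.   ]
```

arm_command:
  plan: "-1 0 0 0 0 0 0; -1 0 0 0 0 0 0; -1 0 0 0 0 0 0; -1 0 0 0 0 0 0; -1 0 0 0 0 0 0; -1 0 0 0 0 0 0"
  newtons: 30

```text
time_s: 4.85
ee_pos: [439.3, 42.5, 86.0]
ee_rot: [-2.004, 1.76, 0.636]
contact_force: [0.6, -0.6, 1.3]
width: 9.7
```

```bash
python3 nxt.py 441 36 80 1
python3 - <<'E'
from h import *
c=cap('wrist'); cv2.imwrite('pics/wrist3.png',c['pixels']); s=c['state']; print(s['width'],loc(s['contact_force']))
c=cap('scene'); cv2.imwrite('pics/scene3.png',cv2.resize(c['pixels'][170:400,310:440],None,fx=2.6,fy=2.6))
E
```

```text
4.85 [439.259  42.543  85.986] [ 0.314  0.478 -0.096  2.082 -0.671  0.94  -2.287] [ 0.642 -0.643  1.282]
dist 0.7814659698060665 loc [441.037  36.508  79.407]
1.0 [ 0.005  0.    -0.006 -0.     0.    -0.   ]
9.739231709999466 [0.55174096 0.1437534  1.46430856]
```

View pics/wrist3.png

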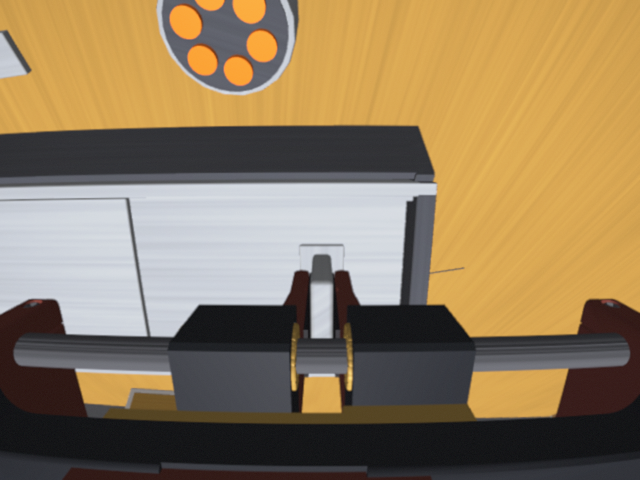

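View pics/scene3.png

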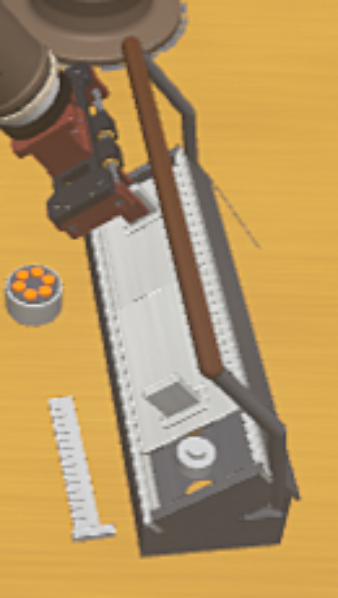

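arm_command:
  plan: "-1 0 -0.03 0 0 0 0; -1 0 -0.08 0 0 0 0; -1 0 -0.13 0 0 0 0; -1 0 -0.18 0 0 0 0; -1 0 -0.22 0 0 0 0; -1 0 -0.25 0 0 0 0; -1 0 -0.26 0 0 0 0"

```text
time_s: 5.65
ee_pos: [464.4, 45.8, 86.0]
ee_rot: [-2.004, 1.76, 0.638]
contact_force: [-2.7, -3.2, 6.7]
width: 10.2
```

```bash
cat > st.py <<'E'
from h import *
s=arm.observe(); p=loc(s['ee_pos']); print(round(s['time_s'],2),'loc',p.round(2),'dl',round(p[0]-441.04,2),'F',loc(s['contact_force']).round(2),'w',round(s['width'],2),'tq',s['torque'].round(2))
E
python3 st.py
```

```text
5.65 loc [466.35  36.45  79.42] dl 25.31 F [-3.11  1.49  7.11] w 10.2 tq [-0.13  0.17  0.31]
```

arm_command:
  plan: "-1 0 -0.01 0 0 0 0; -1 0 -0.02 0 0 0 0; -1 0 -0.03 0 0 0 0; -1 0 -0.04 0 0 0 0"

```text
time_s: 6.05
ee_pos: [468.1, 46.3, 86.0]
ee_rot: [-2.004, 1.76, 0.638]
contact_force: [-2.5, -2.4, 6.0]
width: 9.9
```

```bash
python3 st.py
```

```text
6.05 loc [470.09  36.46  79.46] dl 29.05 F [-2.79  1.78  6.09] w 9.86 tq [-0.21  0.23  0.32]
```

arm_command:
  plan: "-1 0 -0.01 0 0 0 0; -1 0 -0.02 0 0 0 0"

```text
time_s: 6.25
ee_pos: [470.1, 46.6, 86.0]
ee_rot: [-2.004, 1.76, 0.638]
contact_force: [-2.9, -2.9, 6.6]
width: 10.1
```

arm_command:
  plan: "-1 0 -0.01 0 0 0 0; -1 0 -0.02 0 0 0 0"

```text
time_s: 6.45
ee_pos: [472.1, 46.8, 86.0]
ee_rot: [-2.004, 1.76, 0.638]
contact_force: [-2.4, -3.7, 5.7]
width: 9.8
```

arm_command:
  plan: "-1 0 -0.01 0 0 0 0; -1 0 -0.02 0 0 0 0"

```text
time_s: 6.65
ee_pos: [474.0, 47.1, 86.0]
ee_rot: [-2.004, 1.76, 0.638]
contact_force: [-3.4, -3.1, 6.4]
width: 9.8
```

arm_command:
  plan: "-1 0 -0.01 0 0 0 0; -1 0 -0.02 0 0 0 0"

```text
time_s: 6.85
ee_pos: [476.0, 47.4, 86.0]
ee_rot: [-2.004, 1.76, 0.638]
contact_force: [-2.6, -2.6, 7.0]
width: 10.1
```

arm_command:
  plan: "-1 0 -0.01 0 0 0 0; -1 0 -0.02 0 0 0 0"

```text
time_s: 7.05
ee_pos: [478.0, 47.6, 86.0]
ee_rot: [-2.004, 1.76, 0.638]
contact_force: [-2.8, -2.6, 6.2]
width: 10.2
```

arm_command:
  plan: "-1 0 -0.01 0 0 0 0; -1 0 -0.02 0 0 0 0"

```text
time_s: 7.25
ee_pos: [480.0, 47.9, 86.0]
ee_rot: [-2.004, 1.76, 0.638]
contact_force: [-2.3, -3.5, 6.4]
width: 9.8
```

arm_command:
  plan: "-1 0 -0.01 0 0 0 0; -1 0 -0.02 0 0 0 0"

```text
time_s: 7.45
ee_pos: [481.9, 48.1, 86.0]
ee_rot: [-2.004, 1.76, 0.638]
contact_force: [-3.5, -2.4, 6.4]
width: 9.8
```

arm_command:
  plan: "-1 0 -0.01 0 0 0 0; -1 0 -0.02 0 0 0 0"

```text
time_s: 7.65
ee_pos: [484.0, 48.4, 86.0]
ee_rot: [-2.004, 1.76, 0.638]
contact_force: [-3.3, -2.7, 5.9]
width: 9.8
```

arm_command:
  plan: "-1 0 -0.01 0 0 0 0; -1 0 -0.02 0 0 0 0"

```text
time_s: 7.85
ee_pos: [485.9, 48.7, 86.0]
ee_rot: [-2.004, 1.76, 0.638]
contact_force: [-2.6, -2.8, 6.0]
width: 9.8
```

arm_command:
  plan: "-1 0 -0.01 0 0 0 0; -1 0 -0.02 0 0 0 0"

```text
time_s: 8.05
ee_pos: [487.9, 48.9, 86.0]
ee_rot: [-2.004, 1.76, 0.638]
contact_force: [-2.6, -3.2, 6.0]
width: 10.3
```

arm_command:
  plan: "-1 0 -0.01 0 0 0 0; -1 0 -0.02 0 0 0 0"

```text
time_s: 8.25
ee_pos: [489.9, 49.2, 86.0]
ee_rot: [-2.004, 1.76, 0.638]
contact_force: [-2.4, -3.0, 6.5]
width: 9.4
```

arm_command:
  plan: "-1 0 -0.01 0 0 0 0; -1 0 -0.02 0 0 0 0"

```text
time_s: 8.45
ee_pos: [491.9, 49.4, 86.0]
ee_rot: [-2.004, 1.76, 0.638]
contact_force: [-2.0, -2.8, 6.9]
width: 9.6
```

arm_command:
  plan: "-1 0 -0.01 0 0 0 0; -1 0 -0.02 0 0 0 0"

```text
time_s: 8.65
ee_pos: [493.9, 49.7, 86.0]
ee_rot: [-2.004, 1.76, 0.638]
contact_force: [-2.3, -3.2, 6.8]
width: 9.7
```

arm_command:
  plan: "-1 0 -0.01 0 0 0 0; -1 0 -0.02 0 0 0 0"

```text
time_s: 8.85
ee_pos: [495.9, 50.0, 86.0]
ee_rot: [-2.004, 1.76, 0.638]
contact_force: [-3.5, -2.7, 6.3]
width: 9.8
```

arm_command:
  plan: "-1 0 -0.01 0 0 0 0; -1 0 -0.02 0 0 0 0"

```text
time_s: 9.05
ee_pos: [496.8, 50.1, 86.0]
ee_rot: [-2.005, 1.76, 0.64]
contact_force: [-8.1, -5.6, 11.4]
width: 10.0
```

arm_command:
  plan: "-1 0 -0.01 0 0 0 0; -1 0 -0.02 0 0 0 0"

```text
time_s: 9.25
ee_pos: [497.0, 50.1, 86.0]
ee_rot: [-2.006, 1.761, 0.644]
contact_force: [-14.7, -8.8, 14.6]
width: 9.8
```

```bash
python3 st.py
cat > ft.py <<'E'
from h import *
import pickle,sys
np.set_printoptions(suppress=True,precision=2,linewidth=150)
def meas(n,c):
    P=cloud(c);ok=c['range_z']>0;A=np.stack([P@L,P@up,P@nn],-1)
    m=ok&(A[...,0]>650)&(A[...,0]<720)&(A[...,1]>18)&(A[...,1]<60)&(A[...,2]>90)&(A[...,2]<113)
    f=A[m]; return n,len(f),np.percentile(f[:,0],[10,50,90])
for n in ('scene','top'):
    c0=pickle.load(open(n+'0.pkl','rb')); c=cap(n)
    print(meas(n,c0),meas(n,c))
    pickle.dump(c,open(f'{n}_{sys.argv[1]}.pkl','wb'))
    g0=cv2.cvtColor(c0['pixels'],cv2.COLOR_BGR2GRAY).astype(np.float32);g=cv2.cvtColor(c['pixels'],cv2.COLOR_BGR2GRAY).astype(np.float32)
    # window around front tab
    u0,v0,w,h={'scene':(358,305,40,45),'top':(258,175,32,35)}[n]
    a=cv2.resize(g0[v0:v0+h,u0:u0+w],None,fx=8,fy=8,interpolation=cv2.INTER_CUBIC);b=cv2.resize(g[v0-12:v0+h+12,u0-12:u0+w+12],None,fx=8,fy=8,interpolation=cv2.INTER_CUBIC)
    r=cv2.matchTemplate(b,a,cv2.TM_CCOEFF_NORMED);_,mx,_,l=cv2.minMaxLoc(r);print(n,'shift px',l[0]/8-12,l[1]/8-12,mx)
E
python3 ft.py a
```

```text
9.25 loc [499.22  36.42  79.44] dl 58.18 F [-15.75   2.81  15.81] w 9.82 tq [-0.01  2.15  1.64]
('scene', 114, array([679.56, 682.51, 684.23])) ('scene', 121, array([678.61, 682.9 , 684.51]))
scene shift px 0.0 0.0 0.9973497986793518
('top', 20, array([669.06, 669.59, 670.44])) ('top', 20, array([669.05, 669.6 , 670.59]))
top shift px 0.0 -0.125 0.9974431395530701
```

arm_command:
  plan: "-1 0 -0.01 0 0 0 0; -1 0 -0.02 0 0 0 0; -1 0 -0.03 0 0 0 0; -1 0 -0.03 0 0 0 0"

```text
time_s: 9.75
ee_pos: [499.6, 50.5, 86.0]
ee_rot: [-2.006, 1.761, 0.645]
contact_force: [-14.1, -8.1, 14.8]
width: 9.6
```

```bash
python3 st.py;python3 ft.py b
```

```text
9.75 loc [501.94  36.42  79.43] dl 60.9 F [-15.     3.49  15.69] w 9.64 tq [0.03 1.98 1.56]
('scene', 114, array([679.56, 682.51, 684.23])) ('scene', 115, array([682.98, 685.33, 686.95]))
scene shift px 0.25 0.625 0.9497875571250916
('top', 20, array([669.06, 669.59, 670.44])) ('top', 19, array([671.93, 672.2 , 673.53]))
top shift px -0.125 -1.0 0.9905334711074829
```

arm_command:
  plan: "-1 0 -0.01 0 0 0 0; -1 0 -0.02 0 0 0 0; -1 0 -0.032 0 0 0 0; -1 0 -0.032 0 0 0 0; -1 0 -0.032 0 0 0 0"

```text
time_s: 10.35
ee_pos: [502.9, 50.9, 86.0]
ee_rot: [-2.006, 1.761, 0.645]
contact_force: [-14.6, -7.9, 15.2]
width: 9.9
```

```bash
python3 st.py;python3 ft.py c
```

```text
10.35 loc [505.19  36.43  79.43] dl 64.15 F [-15.49   3.86  15.82] w 9.87 tq [-0.04  1.99  1.54]
('scene', 114, array([679.56, 682.51, 684.23])) ('scene', 116, array([686.  , 688.64, 690.24]))
scene shift px 0.75 1.625 0.8681159019470215
('top', 20, array([669.06, 669.59, 670.44])) ('top', 20, array([675.15, 675.72, 676.31]))
top shift px -0.25 -2.375 0.9775556325912476
```

arm_command:
  plan: "-1 0 0.01 0 0 0 0; -1 0 0.02 0 0 0 0; -1 0 0.025 0 0 0 0; -1 0 0.025 0 0 0 0"

```text
time_s: 10.85
ee_pos: [502.8, 50.9, 86.0]
ee_rot: [-2.004, 1.76, 0.639]
contact_force: [-5.5, -3.1, 7.8]
width: 10.1
```

```bash
python3 st.py
```

```text
10.85 loc [505.17  36.44  79.48] dl 64.13 F [-5.89  2.5   7.74] w 10.13 tq [-0.11  0.5   0.55]
```

arm_command:
  plan: "-1 0 0.007 0 0 0 0; -1 0 0.013 0 0 0 0; -1 0 0.013 0 0 0 0; -0.7 0 0.013 0 0 0 0; -0.4 0 0.013 0 0 0 0; -0.4 0 0.013 0 0 0 0; -0.4 0 0.013 0 0 0 0; -0.4 0 0.013 0 0 0 0"

```text
time_s: 11.65
ee_pos: [502.6, 51.0, 85.5]
ee_rot: [-2.004, 1.76, 0.637]
contact_force: [0.7, 0.8, 0.2]
width: 26.4
```

```bash
python3 st.py
python3 - <<'E'
from h import *
c=cap('wrist'); cv2.imwrite('pics/wrist4.png',c['pixels'])
E
```

```text
11.65 loc [504.93  36.33  79.  ] dl 63.89 F [ 0.84  0.69 -0.3 ] w 26.42 tq [-0.4  -0.16 -0.02]
```

View pics/wrist4.png

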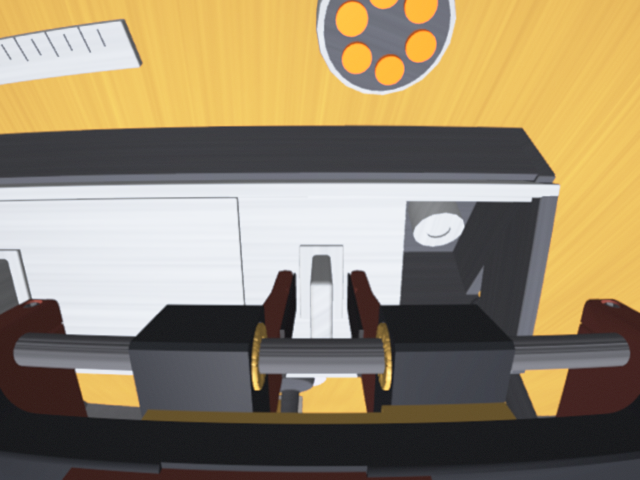

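The picture shows the tab free and centred between the fingers (fin at about px 321, 290; fingers at 280 and 365), with the bay open at right. I'll back out along the face's normal.

arm_command:
  plan: "-0.4 0 0 -0.15 0 0 0; -0.4 0 0 -0.35 0 0 0; -0.4 0 0 -0.6 0 0 0; -0.4 0 0 -0.85 0 0 0; -0.4 0 0 -1 0 0 0; -0.4 0 0 -1 0 0 0"

```text
time_s: 12.3
ee_pos: [511.5, -7.7, 168.8]
ee_rot: [-2.003, 1.761, 0.632]
contact_force: [-0.3, 0.5, -1.1]
width: 26.3
```

arm_command:
  plan: "-0.4 0.2 0 -0.2 0 0 0; -0.4 0.4 0 -0.4 0 0 0; -0.4 0.5 0 -0.5 0 0 0; -0.4 0.5 0 -0.5 0 0 0; -0.4 0.5 0 -0.5 0 0 0"

```text
time_s: 12.8
ee_pos: [519.1, -73.8, 179.0]
ee_rot: [-2.004, 1.759, 0.639]
contact_force: [-0.0, -0.0, 0.3]
width: 26.5
```

```bash
python3 st.py; python3 ft.py d
python3 - <<'E'
from h import *
import pickle
np.set_printoptions(suppress=True,precision=1,linewidth=150)
c=cap('wrist'); cv2.imwrite('pics/wrist5.png',c['pixels']);P=cloud(c);ok=c['range_z']>0
A=np.stack([P@L,P@up,P@nn],-1)
m=ok&(A[...,0]>480)&(A[...,0]<530)&(A[...,1]>10)&(A[...,1]<70)&(A[...,2]>100)&(A[...,2]<115)
print('rear tab',np.percentile(A[m],[2,50,98],0))
k=ok&(abs(A[...,1]-0)<6)&(A[...,2]>40)&(A[...,2]<90)
print([(a,round(float(np.median(A[k&(abs(A[...,0]-a)<1)][:,2])),1)) for a in range(440,720,2) if (k&(abs(A[...,0]-a)<1)).sum() and (a<470 or 535<a<560 or a>690)])
c=cap('scene'); cv2.imwrite('pics/scene5.png',c['pixels'])
E
```

```text
12.8 loc [504.84 -13.2  227.74] dl 63.8 F [-0.05  0.16  0.31] w 26.48 tq [-0.43 -0.13  0.  ]
('scene', 114, array([679.56, 682.51, 684.23])) ('scene', 115, array([685.87, 688.62, 690.5 ]))
scene shift px 0.75 1.625 0.8680837750434875
('top', 20, array([669.06, 669.59, 670.44])) ('top', 22, array([675.4 , 676.01, 682.9 ]))
top shift px -0.25 -2.375 0.9777258634567261
rear tab [[499.6  19.  102.1]
 [504.2  34.1 107.6]
 [508.8  51.4 109.1]]
[(458, 64.4), (460, 65.4), (462, 65.8), (464, 66.2), (466, 66.1), (468, 65.9), (536, 65.8), (538, 66.1), (540, 65.9), (542, 65.5), (544, 66.0), (546, 66.8), (548, 73.8), (550, 73.7), (552, 73.9), (554, 73.9), (556, 73.8), (558, 73.9), (692, 74.0), (694, 74.1), (696, 74.2), (698, 73.9), (700, 74.3), (702, 74.1), (704, 73.8), (706, 74.3)]
```

View pics/wrist5.png

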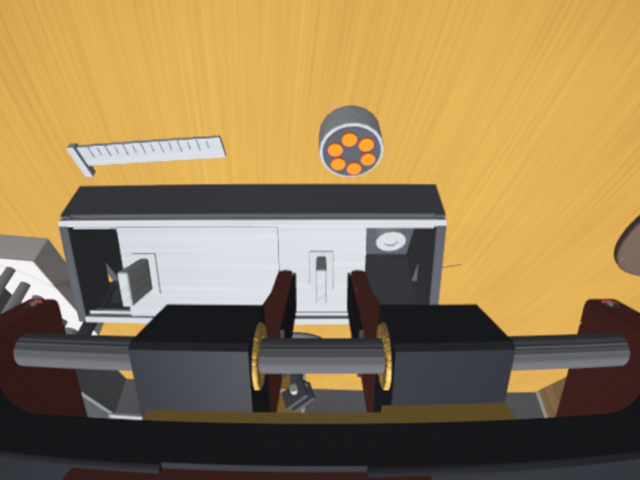

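View pics/scene5.png

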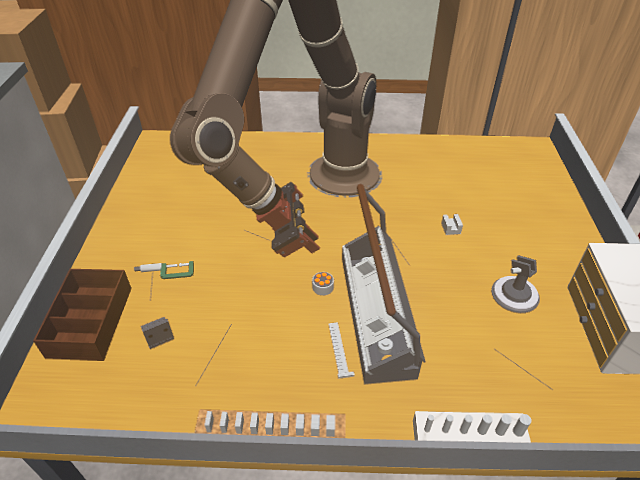

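```bash
python3 -c "
from cell import ticket
print(ticket.sign_off())"
```

```text
the job is handed in; nothing more can be done
None
```

I slid the nearer door about 63–64 mm away from the robot by its tab. It caught the hidden lug about 58 mm into the slide, where the force rose from about 3 N to about 15 N. I then nudged the neighbour along, eased off the push, opened the fingers and backed out along the face's normal. The job was handed in at about 13 s.

- **Neighbour's travel:** it moved about 6 mm. The arm's own travel after the catch was 6.0 mm. The scene and top cameras gave 6.1 and 6.4 mm for its tab after release. The last top reading was noisier than the one before release, which gave 6.1 mm. The air gap at the far end is still about 49 mm.
- **Release:** the tab is free, the wrist force is about 0 N, and neither door moved measurably when I let go.
- **Other objects:** the tin, rule, micrometer, angle plate and V-block look to be in their starting places. I judged that by eye from the last picture only. The gripper never touched the neighbour.
- **Disagreement:** the scene and top cameras disagreed by about 5 to 8 mm along the case's length. I positioned the grasp from the wrist camera and used the other two only for changes in position.

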